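# Show which compartment of the assortment box to pick from

### The arm

A 6-joint arm with a two-finger parallel gripper is mounted at the origin on a cart in front of the work surface, level with it; the furniture and walls round the work are solid. World frame = base frame: x ahead of the robot, y to its left, z up, the work surface at z = 0. Lengths are in m, angles in degrees, forces in N, time in s.
With the tool pointing down it reaches from about 0.3 to 0.75 m from the base axis. Payload 8.5 kg.
Tool frame: the origin (TCP) lies between the finger pads, 19 mm behind the fingertips; this is the grasp point; z points along the fingers, y is the line along which they close (so a half turn about z gives the same grasp; the last joint's range is limited). The gripper opens to 85 mm and grips with 20 to 120 N. Pads are 22 mm wide; open, the fingers measure 114 mm over their backs; the gripper's body (76 mm by 85 mm) begins 54 mm behind the grasp point. The pads swing forward as they close: fully open they stand 13 mm farther back than shut.
Start: joints at [56.706, 21.807, 74.336, -0, 83.858, -12.336], TCP at [0.197, 0.514, 0.25] pointing down, gripper open.
Joint ranges: [-178.18, 178.18], [-50.72, 133.34], [12.68, 142.11], [-81.47, 261.47], [9.98, 163.14], [-165.26, 165.26]. Speed limits (degrees/s): [136.94, 136.94, 180, 180, 180, 180].

### API

Orientations are given as a 3x3 rotation matrix whose columns are the frame's x, y, z axes.
In Python, from rig import env, get_image gives the robot as it stands (env), with the cameras as plain functions.
- The arm moves only by the shell command python3 nudge.py 'ROWS' [FORCE]. ROWS is a JSON list of rows, 1 to 10 of them, each of 5 numbers: dx, dy, dz in m, then a turn about the tool's z in degrees, then the finger opening in m; each row shifts and turns the commanded pose from where the row before left it, along the tool's axes as they then stand; what a row does not reach is not made up. A row lasts 1/10 s, in which the tool goes at most 0.05 m and 8.59 degrees, less where a joint would pass 70% of its speed; a pose out of reach is approached as far as the arm can. The fingers move at their own pace and stop on an object; FORCE is the grip in N (left out, the last holds). Time passes only in rows, so rows that do not move let the fingers close. It prints the time, the measured TCP pose, the force, the opening and the grip force at its end.
- env.observe(): the state, without advancing time (a new reading comes with each control period).
- get_image(name): name is "scene" or "side" or "wrist"; returns a dict with "pixels" (400x640x3 uint8, red, green, blue), "K" (3x3 intrinsics, pixels), "distortion" ([k1, k2, p1, p2, k3] as OpenCV has them; the pictures are not rectified), "extrinsics" (4x4, takes a point from world to camera coordinates). Camera axes: x right, y down, z forward; pixel columns grow to the right and rows downward; lengths in m; the calibration is good to about 2 mm. A picture is of the moment at which its call begins. There is no depth.
- env.close_job(): hands the job in; it is judged then, once.
The state is a dict: "time_s": time; "q": joint angles; "qvel": joint speeds; "joint_efforts": joint torques, N m; "position": TCP position; "tool_rot": TCP orientation; "ft_force": force on the tool from outside, world axes, zero at the start; "wrist_torque": the same for the moment, N m; "grip_width": finger opening in m; "gripper_force": force on a finger pad.
Only numpy, scipy, OpenCV 4.12 (cv2) and the standard library are available. Lean on these libraries where they do the work, as an engineer would, in place of code of your own. Each camera call takes 0.05 s, during which the arm holds its last target. There are 200 camera calls.

### The job

Show me where to pick the next part: push the half-open clear lid of the near assortment box (not the one at the back) right back, then point straight down at the second compartment from the left in the front (snap-side) row, the white spacers, keeping still with the fingertips a couple of centimetres above its rim for two seconds, touching nothing. Then push the lid fully shut and come away. Keep your fingers out of the compartments, and do not lift or shift the box or disturb the things around it.

Things in the scene. Friction and masses are not known exactly. Their poses are not given: they have to be found in the camera images.
- parts_box: orange assortment box, clear lid half open, on the near middle of the bench (not its fixed twin at the back right). 135 x 187 mm, 36 high shut, filled, 0.9 kg, loose. Origin: centre of underside; x from front (snap side) to hinge side, y to its left. 2 rows of 4 compartments, 60 (x) x 45 mm: rows at x = -31 and +29 mm, columns at y = 69, 23, -23, -69 mm; rim at z = 32 mm, parts well below it
- parts_box_lid (a joint): angle of the clear lid, rad: 0 shut, 1.57 upright, 1.92 its stop, leaning back. Hinge along the box's y at x = 65, z = 33 mm; front edge 130 mm from it. Plate 187 mm wide, 2 mm thick; a snap tab 28 mm wide at the middle of the front edge hangs 13 mm below it. 50 g, slightly stiff hinge: stays at any angle it is left at, moves with about 1 N along its arc
- compartment (a point): the compartment to point at: front row, second from the left seen from the snap side, holding small white plastic spacers (the one at the right-hand end of that row holds white spacers too). The point is the middle of its mouth, at rim height, 32 mm above the box's underside; axes as the box's
- lid_edge (a point): middle of the lid's front edge (beside the snap tab's top); moves with the lid. While the lid is low, take this edge along its arc (up as well as back): a level push on it jams and shoves the whole box
- lid_hinge (a point): middle of the lid's hinge line, 33 mm above the box's underside; axes are the box's
- tape_black: bystander: black roll of tape lying flat, 60 mm across, 18 mm high; origin under its centre
- fuse_box: bystander: small pale grey lidded box, 37 x 59 x 22 mm; origin under its centre
- cutters_yellow: bystander: flush cutters with yellow grips lying flat, 140 x 113 x 12 mm; origin under its middle
- driver_green: bystander: green precision screwdriver lying flat, 132 mm long, 15 mm thick; origin under its middle

How it is judged:
By the outcome, as a careful person would: the job done as asked, in the order asked, and still so for the second after the job is handed in, with the robot touching nothing.
It also fails if it takes over 58 s, if anything falls off the work surface, if the arm or the gripper's body presses on something with over 40 N, if the wrist force passes 120 N, or if a joint passes its speed limit or range.

## Working session

There is one attempt and no reset: what is moved stays moved. The work goes in short steps, Python scripts to look and compute and a shell command to move; the robot and the scene stay as the last step left them, time stands still between calls to the robot, and variables do not carry over. Pictures are saved under pics/ and viewed, at most 10 in all, crops included, and the job is handed in when it is done.

```bash
ls; mkdir -p pics; python3 - <<'E'
from rig import env, get_image
import cv2
for n in("scene","side"):
    im=get_image(n); cv2.imwrite(f"pics/{n}0.png",im["pixels"][:,:,::-1]); print(n,im["K"],im["distortion"],im["extrinsics"])
s=env.observe();print(s)
E
```

```text
nudge.py
pics
rig.py
scene [[453.77326494   0.         314.7404039 ]
 [  0.         453.77326494 196.95241056]
 [  0.           0.           1.        ]] [-0.10037478  0.          0.          0.          0.        ] [[ 0.72453927 -0.68889254 -0.02167736 -0.33667401]
 [-0.32634504 -0.31518987 -0.89115333  0.26897235]
 [ 0.6070764   0.65274989 -0.4531841   0.94157179]
 [ 0.          0.          0.          1.        ]]
side [[428.55131111   0.         323.38178757]
 [  0.         428.55131111 199.37386128]
 [  0.           0.           1.        ]] [-0.11005129  0.          0.          0.          0.        ] [[-9.99992343e-01  3.83513007e-03  7.77973879e-04  5.18699110e-01]
 [ 1.02952201e-03  4.49635205e-01 -8.93211690e-01  8.26908772e-03]
 [-3.77538745e-03 -8.93204050e-01 -4.49635710e-01  1.14557990e+00]
 [ 0.00000000e+00  0.00000000e+00  0.00000000e+00  1.00000000e+00]]
{'time_s': 0.1, 'q': array([ 5.67061067e+01,  2.18374331e+01,  7.43791617e+01, -5.68018756e-04,
        8.38582533e+01, -1.23374726e+01]), 'qvel': array([-0.03679872, -0.12999965, -0.17990021, -0.02662932,  0.06798536,
       -0.0826597 ]), 'joint_efforts': array([ 3.53468917e-03, -4.49224985e+01, -2.31656080e+01, -1.84282635e-04,
        3.66510285e-03,  4.24734901e-05]), 'position': array([0.19659756, 0.51340776, 0.24947802]), 'tool_rot': array([[-9.33853018e-01,  3.57656314e-01, -7.08857473e-04],
       [ 3.57656915e-01,  9.33852412e-01, -1.09733949e-03],
       [ 2.69497862e-04, -1.27828157e-03, -9.99999147e-01]]), 'ft_force': array([ 0.80012254, -0.66907782,  1.06780634]), 'wrist_torque': array([-0.02574188, -0.01104897,  0.0115564 ]), 'gripper_force': 0.0, 'grip_width': 0.0851668075423984}
```

View pics/scene0.png

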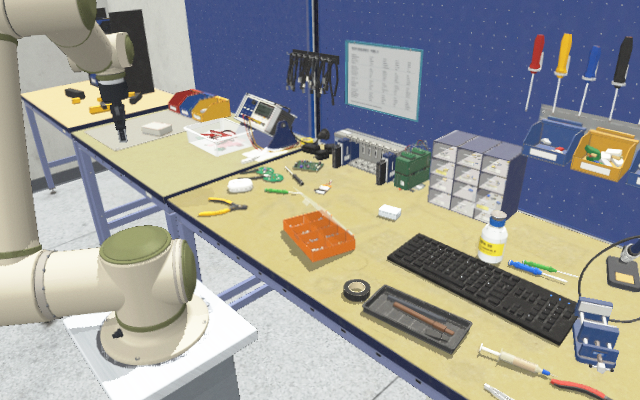

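View pics/side0.png

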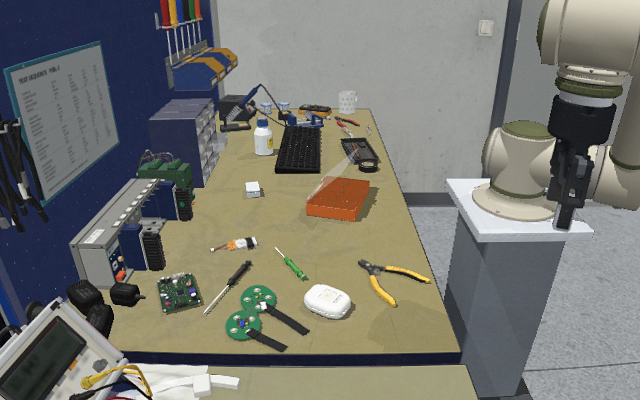

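Scene: the orange box is at about (318,237), its lid leaning up along its far side. The side view shows it at (338,200), with the lid half open and its hinge on the side away from the robot. Next I'll measure the outline and look at crops.

```bash
cat > h.py <<'E'
import numpy as np,cv2
from rig import env, get_image
def ray(im,uv):
    n=cv2.undistortPoints(np.float64(uv).reshape(-1,1,2),im["K"],np.array(im["distortion"]))[:,0]
    E=im["extrinsics"];R=E[:3,:3];c=-R.T@E[:3,3]
    d=np.c_[n,np.ones(len(n))]@R
    return c,d
def onz(im,uv,z):
    c,d=ray(im,uv);return c+d*((z-c[2])/d[:,2])[:,None]
def proj(im,P):
    E=im["extrinsics"]
    return cv2.projectPoints(np.float64(P).reshape(-1,1,3),cv2.Rodrigues(E[:3,:3])[0],E[:3,3],im["K"],np.array(im["distortion"]))[0][:,0]
def orange(px):
    h=cv2.cvtColor(px,cv2.COLOR_RGB2HSV)
    return cv2.inRange(h,(4,150,80),(14,255,255))
E
python3 - <<'E'
from h import *
W=[]
for n,(x0,y0,x1,y1) in {"scene":(260,170,380,270),"side":(290,130,390,230)}.items():
    im=get_image(n);m=orange(im["pixels"]);mm=np.zeros_like(m);mm[y0:y1,x0:x1]=m[y0:y1,x0:x1]
    c=max(cv2.findContours(mm,0,2)[0],key=cv2.contourArea);h=cv2.convexHull(c)
    a=cv2.approxPolyDP(h,2.0,True)[:,0]
    for p in a: print(n,p,onz(im,[p],0)[0].round(3)[:2],onz(im,[p],.033)[0].round(3)[:2])
    W.append(cv2.resize(im["pixels"][y0:y1,x0:x1],(400*(x1-x0)//100*100//100,400),interpolation=cv2.INTER_CUBIC)[:,:,::-1])
cv2.imwrite("pics/c1.png",cv2.resize(np.hstack(W),(792,360)))
E
```

```text
scene [283 221] [0.472 0.142] [0.437 0.097]
scene [318 211] [0.585 0.113] [0.544 0.069]
scene [353 237] [ 0.55  -0.062] [ 0.51  -0.097]
scene [354 248] [ 0.511 -0.1  ] [ 0.474 -0.133]
scene [312 261] [ 0.394 -0.065] [ 0.362 -0.1  ]
scene [285 231] [0.44  0.095] [0.406 0.052]
side [368 181] [ 0.386 -0.141] [ 0.394 -0.067]
side [368 191] [ 0.392 -0.072] [ 0.401 -0.003]
side [354 221] [0.444 0.099] [0.449 0.157]
side [306 213] [0.563 0.058] [0.561 0.118]
side [306 202] [ 0.565 -0.004] [0.563 0.061]
side [337 177] [ 0.477 -0.17 ] [ 0.48  -0.095]
```

View pics/c1.png

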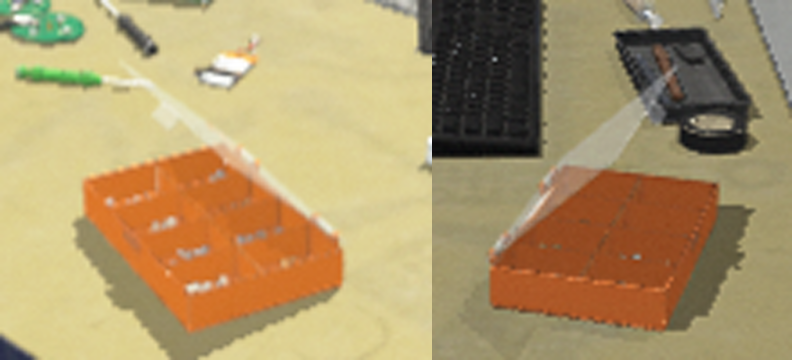

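The crops show the box with its snap side facing the robot. The lid's front-left corner is near scene (294,187) and side (357,148). Next: triangulate that corner and check the wrist camera's mounting.

```bash
python3 - <<'E'
from h import *
A=get_image("scene");B=get_image("side");w=get_image("wrist")
def tri(a,b):
    c1,d1=ray(A,[a]);c2,d2=ray(B,[b]);d1=d1[0];d2=d2[0]
    t=np.linalg.lstsq(np.c_[d1,-d2],c2-c1,rcond=None)[0]
    p,q=c1+t[0]*d1,c2+t[1]*d2
    return (p+q)/2,np.linalg.norm(p-q)
print(tri((293.9,187.2),(357.5,148.3)))
yaw=np.deg2rad(-17);R=np.array([[np.cos(yaw),-np.sin(yaw),0],[np.sin(yaw),np.cos(yaw),0],[0,0,1]]);o=np.array([.478,-.002,0])
for th in(.6,.8,1,1.2):
    P=[o+R@np.array([.065-.13*np.cos(th),s*.0935,.033+.13*np.sin(th)]) for s in(1,-1)]
    print(th,np.round(P,3).tolist(),proj(A,P).round(),proj(B,P).round())
s=env.observe();E=w["extrinsics"];c=-E[:3,:3].T@E[:3,3]
print(s["tool_rot"].T@(c-s["position"]),(E[:3,:3]@s["tool_rot"]).round(3),w["K"])
E
```

```text
(array([0.43260431, 0.03340523, 0.16266851]), np.float64(0.00861290218051988))
0.6 [[0.465, 0.1, 0.106], [0.41, -0.079, 0.106]] [[289. 194.]
 [320. 224.]] [[346. 182.]
 [363. 155.]]
0.8 [[0.481, 0.095, 0.126], [0.426, -0.084, 0.126]] [[294. 186.]
 [326. 215.]] [[340. 173.]
 [357. 147.]]
1 [[0.5, 0.089, 0.142], [0.446, -0.09, 0.142]] [[301. 179.]
 [334. 207.]] [[331. 166.]
 [350. 141.]]
1.2 [[0.522, 0.082, 0.154], [0.468, -0.097, 0.154]] [[308. 173.]
 [342. 201.]] [[322. 160.]
 [342. 136.]]
[ 0.08109404  0.00114316 -0.12429345] [[ 0.     1.     0.   ]
 [-0.95   0.    -0.312]
 [-0.312 -0.     0.95 ]] [[312.91204794   0.         319.70559957]
 [  0.         312.91204794 194.23371712]
 [  0.           0.           1.        ]]
```

```bash
r='[-0.025,-0.0283,-0.0057,0,0]'; python3 nudge.py '[[-0.025,-0.028,-0.006,0,0],[-0.025,-0.028,-0.006,0,0],[-0.025,-0.028,-0.006,0,0],[-0.025,-0.028,-0.006,0,0],[-0.025,-0.028,-0.006,0,0],[-0.025,-0.028,-0.006,0,0],[-0.025,-0.028,-0.006,0,0]]'
python3 nudge.py '[[-0.025,-0.028,-0.006,0,0],[-0.025,-0.028,-0.006,0,0],[-0.025,-0.028,-0.006,0,0],[-0.025,-0.028,-0.006,0,0],[-0.025,-0.028,-0.006,0,0],[-0.025,-0.028,-0.006,0,0],[-0.02,-0.028,0,0,0],[0,0,0,0,0],[0,0,0,0,0]]'
python3 - <<'E'
from h import *
w=get_image("wrist");cv2.imwrite("pics/w1.png",w["pixels"][:,:,::-1]);np.save("w1.npy",w,allow_pickle=True);print(env.observe()["time_s"])
E
```

```text
time_s: 1.05
position: [0.2902, 0.2666, 0.2924]
tool_rot: [[-0.934, 0.357, 0.0], [0.357, 0.934, 0.0], [-0.0, 0.0, -1.0]]
ft_force: [0.7, -0.1, 0.1]
grip_width: -0.0002
gripper_force: 0.0
time_s: 1.95
position: [0.3786, 0.0239, 0.3279]
tool_rot: [[-0.933, 0.359, -0.0], [0.359, 0.933, 0.0], [0.001, 0.0, -1.0]]
ft_force: [-1.1, -1.0, -0.8]
grip_width: 0.0003
gripper_force: 0.0
2.0
```

View pics/w1.png

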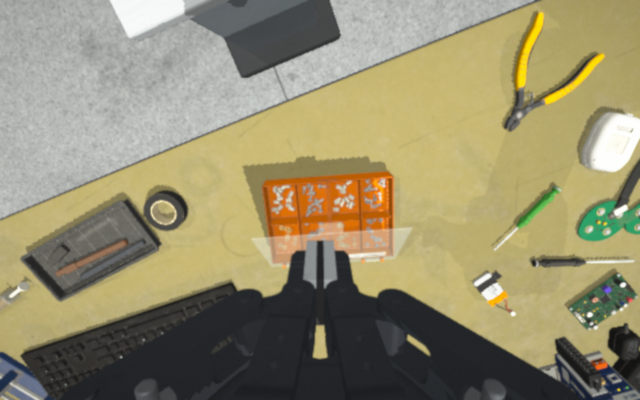

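The wrist view (robot side at the top) shows the box's front corners at (264,181) and (391,172). The lid's front edge runs from (252,238) to (410,229). The target compartment is at about (344,195).

```bash
python3 - <<'E'
from h import *
w=np.load("w1.npy",allow_pickle=True).item();m=orange(w["pixels"]);m[:, :240]=0;m[:,420:]=0;m[:150]=0;m[275:]=0
c=max(cv2.findContours(m,0,2)[0],key=cv2.contourArea)
hull=cv2.convexHull(c);a=cv2.approxPolyDP(hull,3,True)[:,0]
for p in a: print(p,onz(w,[p],.033)[0].round(4),onz(w,[p],0)[0].round(4))
# front rim line
P=np.array([[u,np.nonzero(m[:,u])[0][0]-.5] for u in range(275,385)],float)
X=onz(w,P,.033)[:,:2];v=cv2.fitLine(X.astype(np.float32),2,0,.01,.01)[:,0] if 0 else cv2.fitLine(X.astype(np.float32),cv2.DIST_HUBER,0,.001,.001)[:,0];print("front",v,np.rad2deg(np.arctan2(v[1],v[0])))
# side lines
L=np.array([[np.nonzero(m[y,:])[0][0]-.5,y] for y in range(188,228)],float);Rr=np.array([[np.nonzero(m[y,:])[0][-1]+.5,y] for y in range(178,222)],float)
for Q in(L,Rr):
    X=onz(w,Q,.033)[:,:2];v=cv2.fitLine(X.astype(np.float32),cv2.DIST_HUBER,0,.001,.001)[:,0];print("side",v,np.rad2deg(np.arctan2(v[1],v[0])))
for z in(.12,.126,.132):print(z,onz(w,[(252,238),(410,229)],z).round(3).tolist())
print(onz(w,[(344,197)],.02))
E
```

```text
[392 176] [0.4429 0.1076 0.033 ] [0.4539 0.1118 0.    ]
[392 227] [0.5168 0.0851 0.033 ] [0.5336 0.0876 0.    ]
[277 236] [ 0.4696 -0.0776  0.033 ] [ 0.4827 -0.0879  0.    ]
[268 233] [ 0.4604 -0.088   0.033 ] [ 0.4728 -0.0992  0.    ]
[262 190] [ 0.3968 -0.0688  0.033 ] [ 0.4041 -0.0785  0.    ]
[265 181] [ 0.3863 -0.0595  0.033 ] [ 0.3928 -0.0685  0.    ]
front [0.2914985  0.9565713  0.40853345 0.01740976] 73.05231
side [ 0.9572235  -0.2893497   0.4221375  -0.07661015] -16.819025
side [ 0.9571327  -0.28964984  0.47782487  0.09917682] -16.836992
0.12 [[0.427, -0.079, 0.12], [0.482, 0.097, 0.12]]
0.126 [[0.425, -0.076, 0.126], [0.479, 0.097, 0.126]]
0.132 [[0.423, -0.074, 0.132], [0.476, 0.096, 0.132]]
[[0.45241353 0.03457943 0.02      ]]
```

```bash
python3 nudge.py '[[0,0,0,-4.15,0],[0,0.009,0.033,0,0],[0,0.009,0.033,0,0],[0,0.009,0.033,0,0],[0,0.009,0.033,0,0],[0,0.008,0.033,0,0],[0,0,0.033,0,0],[-0.025,0,0,0,0],[-0.02,0,0,0,0],[0,0,0,0,0]]'
python3 - <<'E'
from h import *
s=env.observe();p=s["position"];print(p,.957*p[0]-.291*p[1],.291*p[0]+.957*p[1])
E
```

```text
time_s: 3.0
position: [0.436, 0.0539, 0.13]
tool_rot: [[-0.958, 0.288, 0.001], [0.288, 0.958, -0.0], [-0.001, 0.0, -1.0]]
ft_force: [0.6, -0.4, -0.4]
grip_width: -0.0002
gripper_force: 0.0
[0.43603721 0.05388054 0.13003385] 0.4016083724274248 0.17845050916607202
```

```bash
python3 nudge.py '[[-0.010,0,0,0,0],[-0.008,0,-0.002,0,0],[-0.008,0,-0.007,0,0],[-0.010,0,-0.007,0,0],[-0.011,0,-0.006,0,0]]'; python3 nudge.py '[[-0.012,0,-0.005,0,0],[-0.012,0,-0.003,0,0],[-0.012,0,-0.002,0,0],[-0.012,0,0,0,0],[-0.010,0,0.003,0,0]]'; python3 nudge.py '[[-0.010,0,0.003,0,0],[-0.008,0,0.003,0,0],[-0.006,0,0.003,0,0],[0,0,0,0,0]]'; python3 - <<'E'
from h import *
s=env.observe();p=s["position"];print(p,.957*p[0]-.291*p[1],.291*p[0]+.957*p[1])
im=get_image("side")["pixels"][120:230,270:400];sc=get_image("scene")["pixels"][150:270,260:390]
cv2.imwrite("pics/c2.png",np.hstack([cv2.resize(i,(395,340),interpolation=cv2.INTER_CUBIC) for i in(sc,im)])[:,:,::-1])
E
```

```text
time_s: 3.5
position: [0.4796, 0.0398, 0.153]
tool_rot: [[-0.957, 0.289, -0.0], [0.289, 0.957, 0.0], [0.0, 0.0, -1.0]]
ft_force: [-1.1, 0.6, 1.2]
grip_width: -0.0001
gripper_force: 0.9
time_s: 4.0
position: [0.5359, 0.0227, 0.1599]
tool_rot: [[-0.957, 0.289, 0.002], [0.289, 0.957, -0.0], [-0.002, 0.0, -1.0]]
ft_force: [-1.0, 0.7, 0.2]
grip_width: 0.0
gripper_force: 0.4
time_s: 4.4
position: [0.5584, 0.0157, 0.1494]
tool_rot: [[-0.957, 0.289, -0.001], [0.289, 0.957, 0.0], [0.001, -0.0, -1.0]]
ft_force: [0.0, -0.7, -0.2]
grip_width: 0.0003
gripper_force: 0.0
[0.55837656 0.01572735 0.14935935] 0.5297897117372928 0.17753865208597472
```

View pics/c2.png

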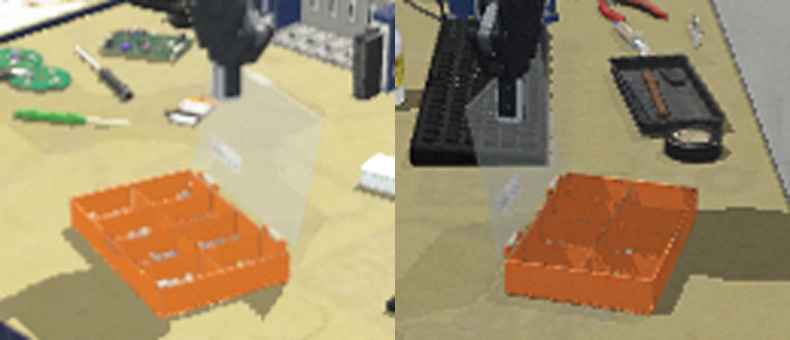

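The crops show the lid past upright, leaning back, with the fingers in front of it and the box unmoved. I'll push it on to the stop.

```bash
python3 nudge.py '[[-0.006,0,0,0,0],[-0.004,0,0,0,0],[0,0,0,0,0]]'; python3 nudge.py '[[-0.002,0,0,0,0],[0,0,0,0,0]]';  python3 nudge.py '[[-0.002,0,0,0,0],[0,0,0,0,0]]'
```

```text
time_s: 4.8
position: [0.5681, 0.0128, 0.1501]
tool_rot: [[-0.957, 0.289, 0.001], [0.289, 0.957, -0.0], [-0.001, 0.0, -1.0]]
ft_force: [-1.0, -0.3, 1.0]
grip_width: 0.0
gripper_force: 0.0
time_s: 5.0
position: [0.5696, 0.0124, 0.15]
tool_rot: [[-0.957, 0.289, 0.0], [0.289, 0.957, -0.0], [-0.0, 0.0, -1.0]]
ft_force: [0.0, 0.3, 0.2]
grip_width: -0.0003
gripper_force: 0.0
time_s: 5.2
position: [0.5715, 0.0118, 0.1501]
tool_rot: [[-0.957, 0.289, 0.0], [0.289, 0.957, -0.0], [-0.0, -0.0, -1.0]]
ft_force: [1.0, -0.1, 0.1]
grip_width: 0.0002
gripper_force: 0.0
```

```bash
for i in 1 2 ; do :; done; python3 nudge.py '[[-0.002,0,0,0,0],[0,0,0,0,0]]';  python3 nudge.py '[[-0.002,0,0,0,0],[0,0,0,0,0]]' ; python3 - <<'E'
from h import *
im=get_image("side")["pixels"][120:230,270:400];sc=get_image("scene")["pixels"][150:270,260:390]
cv2.imwrite("pics/c3.png",np.hstack([cv2.resize(i,(395,340),interpolation=cv2.INTER_CUBIC) for i in(sc,im)])[:,:,::-1])
from numpy import cos,sin
yaw=np.deg2rad(-16.9);R=np.array([[cos(yaw),-sin(yaw),0],[sin(yaw),cos(yaw),0],[0,0,1]]);o=np.array([.4751,.0037,0])
A=get_image("scene");B=get_image("side")
for th in(1.6,1.75,1.92):
    P=[o+R@np.array([.065-.13*cos(th),s*.0935,.033+.13*sin(th)]) for s in(1,-1)]
    print(th,((proj(A,P)-[260,150])*[395/130,340/120]).round(),((proj(B,P)-[270,120])*[395/130,340/110]).round()+[395,0])
E
```

```text
time_s: 5.4
position: [0.5735, 0.0112, 0.15]
tool_rot: [[-0.957, 0.289, 0.0], [0.289, 0.957, -0.0], [-0.0, 0.0, -1.0]]
ft_force: [-0.4, -0.7, 0.0]
grip_width: 0.0
gripper_force: 0.0
time_s: 5.6
position: [0.5754, 0.0107, 0.15]
tool_rot: [[-0.957, 0.289, 0.0], [0.289, 0.957, -0.0], [-0.0, 0.0, -1.0]]
ft_force: [-0.6, -1.0, -0.4]
grip_width: 0.0001
gripper_force: 0.0
1.6 [[189.  47.]
 [296. 121.]] [[494. 109.]
 [562.  36.]]
1.75 [[208.  45.]
 [317. 118.]] [[470. 109.]
 [542.  37.]]
1.92 [[228.  46.]
 [339. 119.]] [[445. 113.]
 [519.  41.]]
```

View pics/c3.png

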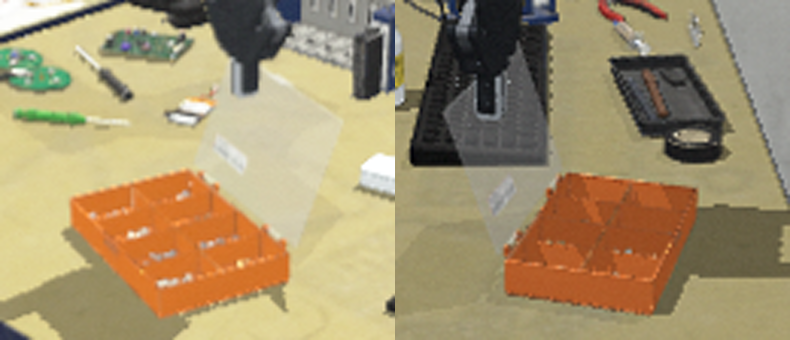

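Both crops match the 1.92 rad prediction (scene corner ≈(342,121), side ≈(443,110)), so the lid is fully back. Next I'll back off and move to the pointing pose.

```bash
python3 nudge.py '[[0.031,0,0,0,0],[0.031,-0.004,0,0,0],[0.031,-0.004,0,0,0],[0.032,-0.005,0,0,0],[0,0,0.03,0,0],[0,0,0.027,0,0],[0,0,0.02,0,0],[0,0,0,0,0],[0,0,0,0,0]]'
python3 - <<'E'
from h import *
s=env.observe();p=s["position"];print(p,.957*p[0]-.291*p[1]-.4224,.291*p[0]+.957*p[1]-.1647)
w=get_image("wrist");B=get_image("side")
m=orange(w["pixels"]);m[:,:200]=0;m[:,440:]=0;m[:120]=0
U=[u for u in range(0,640) if m[:,u].any()];print(U[0],U[-1])
cv2.imwrite("pics/c4.png",np.hstack([cv2.resize(w["pixels"],(480,300)),cv2.resize(B["pixels"][110:230,280:400],(300,300))])[:,:,::-1])
E
```

```text
time_s: 6.7
position: [0.4521, 0.0344, 0.0735]
tool_rot: [[-0.957, 0.289, 0.0], [0.289, 0.957, -0.0], [-0.0, 0.0, -1.0]]
ft_force: [0.7, -0.5, 0.8]
grip_width: 0.0002
gripper_force: 0.0
[0.4520853 0.0343917 0.0735035] 0.0002376497553738255 -0.0002303239405851698
200 439
```

View pics/c4.png

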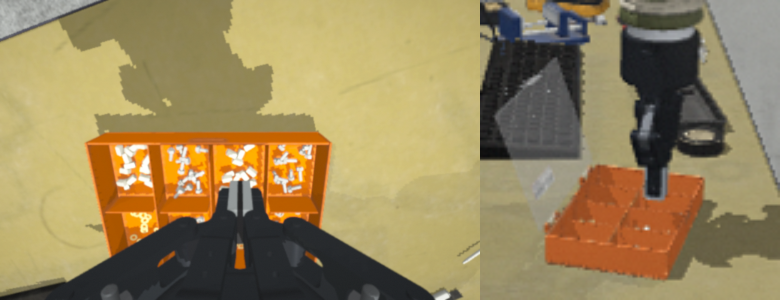

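The wrist view shows the fingers over the second compartment from the robot's left in the front row, with the lid leaning back and clear. Now the hold, with a box-pose check from this closer view.

```bash
python3 - <<'E'
from h import *
w=get_image("wrist");m=orange(w["pixels"])
P=np.array([[u,100+np.nonzero(m[100:,u])[0][0]-.5] for u in range(140,420)],float)
X=onz(w,P,.033)[:,:2].astype(np.float32);v=cv2.fitLine(X,cv2.DIST_HUBER,0,.001,.001)[:,0]
print(np.rad2deg(np.arctan2(v[1],v[0])),"front x'",.957*v[2]-.291*v[3])
for y in(180,190,200):
    u=np.nonzero(m[y,:])[0];q=onz(w,[(u[0]-.5,y),(u[-1]+.5,y)],.033);print((.291*q[:,0]+.957*q[:,1]).round(4))
E
python3 nudge.py '[[0,0,0,0,0],[0,0,0,0,0],[0,0,0,0,0],[0,0,0,0,0],[0,0,0,0,0],[0,0,0,0,0],[0,0,0,0,0],[0,0,0,0,0],[0,0,0,0,0],[0,0,0,0,0]]' >/dev/null
python3 nudge.py '[[0,0,0,0,0],[0,0,0,0,0],[0,0,0,0,0],[0,0,0,0,0],[0,0,0,0,0],[0,0,0,0,0],[0,0,0,0,0],[0,0,0,0,0],[0,0,0,0,0],[0,0,0,0,0]]' >/dev/null
python3 nudge.py '[[0,0,0,0,0],[0,0,0,0,0],[0,0,0,0,0],[0,0,0,0,0],[0,0,0,0,0]]'
```

```text
73.50338 front x' 0.38530588
[0.0623 0.2259]
[0.0505 0.2327]
[0.051  0.2334]
time_s: 9.35
position: [0.4518, 0.0344, 0.073]
tool_rot: [[-0.957, 0.289, -0.0], [0.289, 0.957, -0.0], [0.0, -0.0, -1.0]]
ft_force: [-0.6, 0.2, 0.5]
grip_width: -0.0001
gripper_force: 0.0
```

```bash
python3 nudge.py '[[0,0,-0.034,0,0],[0,0,-0.034,0,0],[0,0,-0.035,0,0],[0,0,-0.034,0,0],[-0.038,-0.005,0,0,0],[-0.038,-0.006,0,0,0],[-0.038,-0.006,0,0,0],[-0.038,-0.006,0,0,0],[-0.038,0,0,0,0],[0,0,0,0,0]]'; python3 nudge.py '[[0,0,0.025,0,0],[0,0,0.027,0,0],[0,0,0,0,0]]'
python3 - <<'E'
from h import *
s=env.observe();p=s["position"];print(p,.957*p[0]-.291*p[1],.291*p[0]+.957*p[1])
im=get_image("side")["pixels"][110:230,260:390];sc=get_image("scene")["pixels"][130:270,250:400]
cv2.imwrite("pics/c5.png",np.hstack([cv2.resize(i,(395,360),interpolation=cv2.INTER_CUBIC) for i in(sc,im)])[:,:,::-1])
E
```

```text
time_s: 10.35
position: [0.6297, -0.0442, 0.2084]
tool_rot: [[-0.957, 0.29, -0.0], [0.29, 0.957, -0.0], [0.0, -0.0, -1.0]]
ft_force: [-0.8, -0.3, -0.2]
grip_width: -0.0002
gripper_force: 0.0
time_s: 10.65
position: [0.625, -0.0419, 0.1547]
tool_rot: [[-0.957, 0.289, -0.007], [0.289, 0.957, 0.002], [0.007, -0.0, -1.0]]
ft_force: [-0.3, -0.3, 0.5]
grip_width: -0.0
gripper_force: 0.0
[ 0.62499699 -0.04191951  0.15466123] 0.6103206942351784 0.14175714810312048
```

View pics/c5.png

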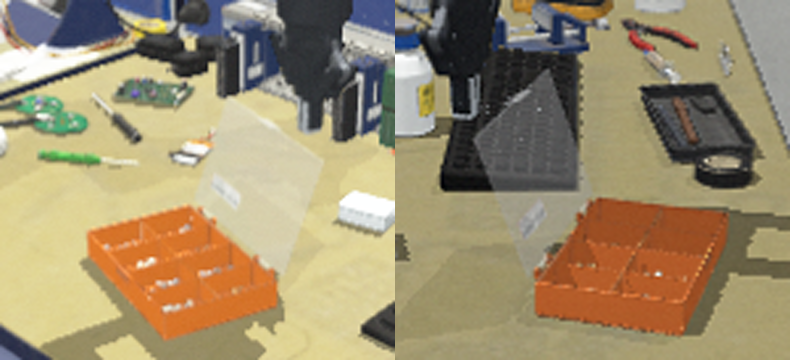

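The fingers are behind the lid, with the edge between them and the box, and nothing is touching. Now I'll pull it over along the arc.

```bash
python3 nudge.py '[[0.014,0,0,0,0],[0.014,0,-0.001,0,0],[0.015,0,-0.001,0,0],[0.010,0,-0.002,0,0],[0.010,0,-0.002,0,0],[0.010,0,-0.002,0,0],[0.010,0,-0.001,0,0]]'; python3 nudge.py '[[0.010,0,0.001,0,0],[0.010,0,0.001,0,0],[0.010,0,0.002,0,0],[0.010,0,0.004,0,0],[0.011,0,0.005,0,0],[0.010,0,0.005,0,0]]'
python3 nudge.py '[[0.009,0,0.007,0,0],[0.008,0,0.007,0,0],[0.008,0,0.008,0,0]]'
python3 - <<'E'
from h import *
s=env.observe();p=s["position"];print(p,.957*p[0]-.291*p[1],.291*p[0]+.957*p[1])
im=get_image("side")["pixels"][110:230,260:390];sc=get_image("scene")["pixels"][130:270,250:400]
cv2.imwrite("pics/c6.png",np.hstack([cv2.resize(i,(395,360),interpolation=cv2.INTER_CUBIC) for i in(sc,im)])[:,:,::-1])
E
```

```text
time_s: 11.45
position: [0.5471, -0.0184, 0.1675]
tool_rot: [[-0.957, 0.289, 0.001], [0.289, 0.957, -0.0], [-0.001, 0.0, -1.0]]
ft_force: [0.4, 0.2, -0.3]
grip_width: 0.0004
gripper_force: 0.4
time_s: 12.05
position: [0.4883, -0.0006, 0.1487]
tool_rot: [[-0.957, 0.289, -0.0], [0.289, 0.957, 0.0], [0.0, -0.0, -1.0]]
ft_force: [1.4, 0.9, 0.7]
grip_width: 0.0001
gripper_force: 0.3
time_s: 12.35
position: [0.4646, 0.0065, 0.1266]
tool_rot: [[-0.957, 0.289, 0.0], [0.289, 0.957, -0.0], [-0.0, 0.0, -1.0]]
ft_force: [0.7, -0.4, -0.3]
grip_width: -0.0
gripper_force: 0.3
[0.46458096 0.00651986 0.1266456 ] 0.44270669528476203 0.14143256368084162
```

View pics/c6.png

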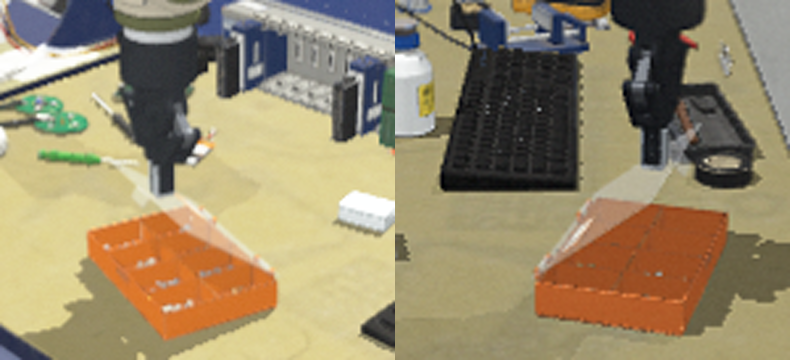

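The fingertips are on top of the lid near its front edge, the lid is at about 0.7 rad, and the box is still in place. Next I'll press it down to shut.

```bash
python3 nudge.py '[[0.007,0,0.009,0,0],[0.006,0,0.010,0,0],[0.005,0,0.010,0,0],[0.004,0,0.010,0,0],[0.003,0,0.010,0,0],[0.001,0,0.008,0,0],[0.001,0,0.008,0,0],[0,0,0.004,0,0],[0,0,0,0,0]]'; python3 nudge.py '[[0,0,0.002,0,0],[0,0,0.001,0,0],[0,0,0,0,0]]'; python3 nudge.py '[[0,0,0.001,0,0],[0,0,0,0,0],[0,0,0,0,0]]'
```

```text
time_s: 13.35
position: [0.4394, 0.0141, 0.0576]
tool_rot: [[-0.957, 0.289, -0.001], [0.289, 0.957, 0.0], [0.001, -0.0, -1.0]]
ft_force: [0.3, 0.6, -0.1]
grip_width: 0.0001
gripper_force: 0.0
time_s: 13.65
position: [0.4395, 0.0141, 0.0551]
tool_rot: [[-0.957, 0.289, 0.0], [0.289, 0.957, -0.0], [-0.0, -0.0, -1.0]]
ft_force: [-0.4, -0.2, 0.1]
grip_width: 0.0003
gripper_force: 0.0
time_s: 13.95
position: [0.4394, 0.0141, 0.0541]
tool_rot: [[-0.957, 0.289, 0.0], [0.289, 0.957, -0.0], [-0.0, -0.0, -1.0]]
ft_force: [-0.4, 0.5, 0.6]
grip_width: -0.0001
gripper_force: 0.0
```

```bash
python3 nudge.py '[[0,0,0.001,0,0],[0,0,0,0,0],[0,0,0,0,0]]' | grep -E "pos|ft"; python3 nudge.py '[[0,0,0.001,0,0],[0,0,0,0,0],[0,0,0,0,0]]'| grep -E "pos|ft"
```

```text
position: [0.4395, 0.0141, 0.0532]
ft_force: [-1.1, 0.1, 5.6]
position: [0.4394, 0.0142, 0.0529]
ft_force: [-4.1, 1.1, 16.4]
```

```bash
python3 nudge.py '[[0,0,0.001,0,0],[0,0,0,0,0],[0,0,0,0,0]]' | grep -E "pos|ft"
```

```text
position: [0.4395, 0.0142, 0.0526]
ft_force: [-5.5, 0.8, 28.3]
```

Firm contact at lid-top height, so the lid is shut. Lift straight off and check.

```bash
python3 nudge.py '[[0,0,-0.003,0,0],[0,0,-0.02,0,0],[0,0,-0.04,0,0],[0,0,-0.04,0,0],[0,0,-0.04,0,0],[0.02,0,-0.04,0,0],[0.03,0,-0.04,0,0],[0.03,0,-0.03,0,0],[0,0,0,0,0],[0,0,0,0,0]]'
python3 - <<'E'
from h import *
w=get_image("wrist");B=get_image("side")
m=orange(w["pixels"]);m[:,:240]=0;m[:,420:]=0;m[:120]=0
P=np.array([[u,np.nonzero(m[:,u])[0][0]-.5] for u in range(275,380) if m[:,u].any()],float)
X=onz(w,P,.033)[:,:2].astype(np.float32);v=cv2.fitLine(X,cv2.DIST_HUBER,0,.001,.001)[:,0]
print(np.rad2deg(np.arctan2(v[1],v[0])),"front x'",.957*v[2]-.291*v[3])
cv2.imwrite("pics/c7.png",np.hstack([cv2.resize(w["pixels"],(480,300)),cv2.resize(B["pixels"][130:230,290:390],(300,300),interpolation=cv2.INTER_CUBIC)])[:,:,::-1])
E
```

```text
time_s: 15.85
position: [0.3627, 0.0373, 0.3041]
tool_rot: [[-0.957, 0.289, 0.001], [0.289, 0.957, -0.0], [-0.001, 0.0, -1.0]]
ft_force: [0.7, 0.3, 0.6]
grip_width: -0.0001
gripper_force: 0.0
73.2064 front x' 0.38318172
```

View pics/c7.png

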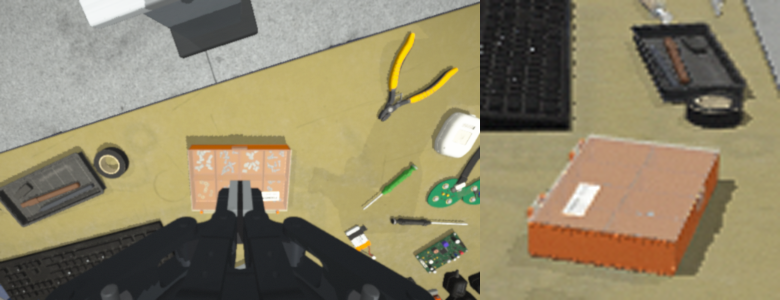

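The lid lies flat and shut, the box is in place, nothing nearby has moved, and the arm is clear. Handing the job in.

```bash
python3 -c "
from rig import env, get_image
print(env.close_job())"
```

```text
the job is handed in; nothing more can be done
None
```

I pushed the lid back to its stop, held the fingertips about 2 cm above the white-spacer compartment for over two seconds, then pressed the lid shut and moved clear; in the final camera views the box and everything around it had stayed put, and I handed the job in at about 16 s.

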